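# Reload the brazing-wire rack

## Robot

A 6-joint arm with a two-finger parallel gripper is mounted at the origin on the work surface. World frame = base frame: x ahead of the robot, y to its left, z up, the work surface at z = 0. Lengths are in m, angles in rad, forces in N, time in s.
With the tool pointing down it reaches from about 0.375 to 0.75 m from the base axis. Payload 9 kg.
Tool frame: the origin (TCP) lies between the finger pads; the fingertips stand ahead of it and the grasp point (between the pads) lies 2 mm behind it (tip_reach is the z of the fingertips in the tool frame, in m); z points along the fingers, y is the line along which they close (so a half turn about z gives the same grasp; the last joint's range is limited). The gripper opens to 85 mm and grips with 20 to 120 N. Pads are 22 mm wide; open, the fingers measure 114 mm over their backs; the gripper's body (76 mm by 85 mm) begins 54 mm behind the grasp point. The pads swing forward as they close: fully open they stand 13 mm farther back than shut.
Start: joints at [0.935, 0.104, 0.097, 1.564, 0, 1.353], TCP at [0.243, 0.548, 0.248] pointing down, gripper open.
Joint ranges: [-2.99, 2.99], [-0.84, 1.86], [-1.1, 1.16], [-1.84, 2.11], [-1.51, 1.56], [-3.14, 3.14]. Speed limits (rad/s): [2.22, 2.22, 2.57, 3.14, 3.14, 3.14].

## Interface

Orientations are given as [roll, pitch, yaw] about the fixed x, y, z axes, in that order (R = Rz(yaw) Ry(pitch) Rx(roll)).
In Python, from plant import goto, servo_line, movej, gripper_open, close, hold, ik, grab_frame, camera_params, MotionError, job_done, get_time, get_qpos, get_joint_vel, get_effort, get_tool_pos, get_orientation, get_wrist_force, get_moment, get_grip_width, get_grasp_force, tip_reach gives the robot as it stands. Calls block until the motion is done:
- goto(position, orientation): joint-space move of the TCP to a pose.
- servo_line(position, ori=None, velocity=0.15, until_force=None): straight line of the TCP; ori=None keeps the orientation; velocity is the mean speed in m/s. With until_force (N) it stops when the force on the tool has changed by that much, and returns True; else False.
- movej(angles): joint-space move.
- gripper_open() and close(effort=None): open the fingers fully, or close them until they stop; effort is the grip in N (None keeps the last).
- hold(seconds).
- ik(position, orientation): joint angles nearest the present ones, or None.
- grab_frame(name): name is "side" or "top" or "wrist"; returns (picture, depth): 384x512x3 uint8, red, green, blue; 384x512 float32, m along the optical axis (not along the pixel's ray), 0 where there is no reading.
- camera_params(name): a dict with "fov_y" (degrees; the focal length in pixels is half the picture's height over the tangent of half this angle, whatever the lens; pixels are square), "cx", "cy" (the principal point, pixels), "cam_to_world" (4x4, takes a point from camera to world coordinates); the wrist camera has in their place "mount" (4x4, takes a point from camera to tool coordinates, whose origin is the TCP and whose axes are the flange's). Camera axes: x right, y down, z forward; pixel columns grow to the right and rows downward; lengths in m; the calibration is good to about 2 mm. A picture is of the moment at which its call begins: read the wrist's pose just before it. camera_params takes no time and is no camera call.
A pose or a line that the arm cannot do raises MotionError and nothing moves.
- job_done(): hands the job in; it is judged then, once.
Readings, each from a call of its own:
- get_time(): time.
- get_qpos(): joint angles.
- get_joint_vel(): joint speeds.
- get_effort(): joint torques, N m.
- get_tool_pos(): TCP position.
- get_orientation(): TCP orientation.
- get_wrist_force(): force on the tool from outside, world axes, zero at the start.
- get_moment(): the same for the moment, N m.
- get_grip_width(): finger opening in m.
- get_grasp_force(): force on a finger pad.
Only numpy, scipy, OpenCV 4.12 (cv2) and the standard library are available. Lean on these libraries where they do the work, as an engineer would, in place of code of your own. Each camera call takes 0.05 s, during which the arm holds its last target. There are 200 camera calls.

## Task

Reload the wire rack: take every empty bobbin off and put it in the yellow scrap bin, then set each full bobbin that is standing on the bench fully down on a spindle of its own and lock it with a keeper pin pushed fully home in that spindle's top. Any keeper pin left over stays in its wooden block; leave the grinder, spray can and magnet where they are.

Things in the scene. Friction and masses are not known exactly. Their poses are not given: they have to be found in the camera images.
- rack: Wire rack, bolted down: blue base plate 90 x 300 x 10 mm with three upright bright steel spindles in a row along its own y axis, 105 mm apart, the middle one at the plate's centre. Each stands on a fixed white washer 44 mm across and 6 mm thick whose top (16 mm above the bench) is the bobbin's seat. Origin: centre of the plate's underside, on the bench; z up.
- spindle1 (a point): Top of the rack's spindle 1 (1 to 3 towards the rack's +y), on its axis, 70 mm above the bench and 54 mm above the seat. The spindle is a tube, 18 mm outside, with a 10 mm bore open at the top and 54 mm deep.
- spindle2 (a point): Top of the rack's spindle 2 (1 to 3 towards the rack's +y), on its axis, 70 mm above the bench and 54 mm above the seat. The spindle is a tube, 18 mm outside, with a 10 mm bore open at the top and 54 mm deep.
- spindle3 (a point): Top of the rack's spindle 3 (1 to 3 towards the rack's +y), on its axis, 70 mm above the bench and 54 mm above the seat. The spindle is a tube, 18 mm outside, with a 10 mm bore open at the top and 54 mm deep.
- full1: Full wire bobbin (two or three of the three are present): 60 mm across, 50 mm high, 22 mm bore right through, black flanges, copper wire wound almost out to the rim, a white paper label ring on both faces; 0.3 to 0.55 kg. Rigid. Stands upright on the bench at the start. Origin at its middle, 25 mm from either face; z along the bore. Seated on a spindle its top is 4 mm below the spindle's top.
- full2: Full wire bobbin (two or three of the three are present): 60 mm across, 50 mm high, 22 mm bore right through, black flanges, copper wire wound almost out to the rim, a white paper label ring on both faces; 0.3 to 0.55 kg. Rigid. Stands upright on the bench at the start. Origin at its middle, 25 mm from either face; z along the bore. Seated on a spindle its top is 4 mm below the spindle's top.
- full3: Full wire bobbin (two or three of the three are present): 60 mm across, 50 mm high, 22 mm bore right through, black flanges, copper wire wound almost out to the rim, a white paper label ring on both faces; 0.3 to 0.55 kg. Rigid. Stands upright on the bench at the start. Origin at its middle, 25 mm from either face; z along the bore. Seated on a spindle its top is 4 mm below the spindle's top.
- empty1: Empty bobbin (two or three of the three are present), all black: two flanges 60 mm across and 4 mm thick on a bare 28 mm hub, 50 mm high, 22 mm bore, 0.05 kg. Sits loose on spindle 1 at the start. Origin at its middle, z along the bore.
- empty2: Empty bobbin (two or three of the three are present), all black: two flanges 60 mm across and 4 mm thick on a bare 28 mm hub, 50 mm high, 22 mm bore, 0.05 kg. Sits loose on spindle 2 at the start. Origin at its middle, z along the bore.
- empty3: Empty bobbin (two or three of the three are present), all black: two flanges 60 mm across and 4 mm thick on a bare 28 mm hub, 50 mm high, 22 mm bore, 0.05 kg. Sits loose on spindle 3 at the start. Origin at its middle, z along the bore.
- keeper1: Keeper pin: red knob 20 mm across and 24 mm high on an aluminium collar 32 mm across and 4 mm thick, with a round-ended steel shank 7 mm thick and 35 mm long below; 0.06 kg. Stands loose in the block at the start. Origin: centre of the collar's underside; z up through the knob. It drops in without force; in a spindle its collar rests on the spindle's top and holds the bobbin on.
- keeper2: Keeper pin: red knob 20 mm across and 24 mm high on an aluminium collar 32 mm across and 4 mm thick, with a round-ended steel shank 7 mm thick and 35 mm long below; 0.06 kg. Stands loose in the block at the start. Origin: centre of the collar's underside; z up through the knob. It drops in without force; in a spindle its collar rests on the spindle's top and holds the bobbin on.
- keeper3: Keeper pin: red knob 20 mm across and 24 mm high on an aluminium collar 32 mm across and 4 mm thick, with a round-ended steel shank 7 mm thick and 35 mm long below; 0.06 kg. Stands loose in the block at the start. Origin: centre of the collar's underside; z up through the knob. It drops in without force; in a spindle its collar rests on the spindle's top and holds the bobbin on.
- block: Hardwood block, fixed to the bench, 46 x 170 x 45 mm high, with three holes for keeper pins in a row along its own y axis, 55 mm apart. Origin: centre of its underside.
- block_hole0 (a point): Mouth of the block's hole 0 (0 to 2 towards its +y), 10 mm across, 40 mm deep, on the top face 45 mm above the bench.
- block_hole1 (a point): Mouth of the block's hole 1 (0 to 2 towards its +y), 10 mm across, 40 mm deep, on the top face 45 mm above the bench.
- block_hole2 (a point): Mouth of the block's hole 2 (0 to 2 towards its +y), 10 mm across, 40 mm deep, on the top face 45 mm above the bench.
- scrap_bin: Yellow plastic stacking bin for scrap, fixed to the bench, open at the top: 190 mm (its x) by 170 mm (its y), walls 4 mm thick and 85 mm high, the front one (its -x, towards the robot) 50 mm high and the sides stepped down to 50 mm over their front 58 mm. Floor 4 mm thick. Origin: centre of its underside.
- grinder: Bystander: angle grinder lying on the bench, orange and black, about 340 mm long and 75 mm high, origin under its middle.
- spray_can: Bystander: green spray can, 62 mm across, about 170 mm high, origin at the centre of its underside.
- magnet: Bystander: red arrow-shaped welding magnet, about 100 x 85 x 22 mm, origin under its middle.
Not all that is in view belongs to the job. What is shaped like the empty3 but blue or turquoise is not meant.

How it is judged:
At the end, for the whole second after the job is handed in: Each full bobbin is seated on its own spindle (5 mm off axis, 4 mm in height) with a keeper in it; each empty lies in the bin, its middle under 90 mm; each keeper is home (5 mm aside, 3 mm in height) in a spindle carrying a full bobbin or in a block hole; all at rest (height (world z) of full1 between 0.037 and 0.045 m and (horizontal distance between full1 and spindle1 below 0.005 m or horizontal distance between full1 and spindle2 below 0.005 m or horizontal distance between full1 and spindle3 below 0.005 m) and (horizontal distance between full1 and keeper1 below 0.008 m or horizontal distance between full1 and keeper2 below 0.008 m or horizontal distance between full1 and keeper3 below 0.008 m) and x of empty1 in the frame of scrap_bin between -0.09 and 0.09 m and y of empty1 in the frame of scrap_bin between -0.08 and 0.08 m and z of empty1 in the frame of scrap_bin between 0 and 0.09 m and ((height (world z) of keeper1 between 0.042 and 0.048 m and (horizontal distance between keeper1 and block_hole0 below 0.005 m or horizontal distance between keeper1 and block_hole1 below 0.005 m or horizontal distance between keeper1 and block_hole2 below 0.005 m)) or (height (world z) of keeper1 between 0.067 and 0.073 m and (horizontal distance between keeper1 and spindle1 below 0.005 m or horizontal distance between keeper1 and spindle2 below 0.005 m or horizontal distance between keeper1 and spindle3 below 0.005 m) and (horizontal distance between keeper1 and full1 below 0.008 m or horizontal distance between keeper1 and full2 below 0.008 m or horizontal distance between keeper1 and full3 below 0.008 m))) and linear speed of each of full1, empty1, keeper1, full2, empty2, keeper2, full3, empty3, keeper3 below 0.03 m/s and height (world z) of full2 between 0.037 and 0.045 m and (horizontal distance between full2 and spindle1 below 0.005 m or horizontal distance between full2 and spindle2 below 0.005 m or horizontal distance between full2 and spindle3 below 0.005 m) and (horizontal distance between full2 and keeper1 below 0.008 m or horizontal distance between full2 and keeper2 below 0.008 m or horizontal distance between full2 and keeper3 below 0.008 m) and x of empty2 in the frame of scrap_bin between -0.09 and 0.09 m and y of empty2 in the frame of scrap_bin between -0.08 and 0.08 m and z of empty2 in the frame of scrap_bin between 0 and 0.09 m and ((height (world z) of keeper2 between 0.042 and 0.048 m and (horizontal distance between keeper2 and block_hole0 below 0.005 m or horizontal distance between keeper2 and block_hole1 below 0.005 m or horizontal distance between keeper2 and block_hole2 below 0.005 m)) or (height (world z) of keeper2 between 0.067 and 0.073 m and (horizontal distance between keeper2 and spindle1 below 0.005 m or horizontal distance between keeper2 and spindle2 below 0.005 m or horizontal distance between keeper2 and spindle3 below 0.005 m) and (horizontal distance between keeper2 and full1 below 0.008 m or horizontal distance between keeper2 and full2 below 0.008 m or horizontal distance between keeper2 and full3 below 0.008 m))) and height (world z) of full3 between 0.037 and 0.045 m and (horizontal distance between full3 and spindle1 below 0.005 m or horizontal distance between full3 and spindle2 below 0.005 m or horizontal distance between full3 and spindle3 below 0.005 m) and (horizontal distance between full3 and keeper1 below 0.008 m or horizontal distance between full3 and keeper2 below 0.008 m or horizontal distance between full3 and keeper3 below 0.008 m) and x of empty3 in the frame of scrap_bin between -0.09 and 0.09 m and y of empty3 in the frame of scrap_bin between -0.08 and 0.08 m and z of empty3 in the frame of scrap_bin between 0 and 0.09 m and ((height (world z) of keeper3 between 0.042 and 0.048 m and (horizontal distance between keeper3 and block_hole0 below 0.005 m or horizontal distance between keeper3 and block_hole1 below 0.005 m or horizontal distance between keeper3 and block_hole2 below 0.005 m)) or (height (world z) of keeper3 between 0.067 and 0.073 m and (horizontal distance between keeper3 and spindle1 below 0.005 m or horizontal distance between keeper3 and spindle2 below 0.005 m or horizontal distance between keeper3 and spindle3 below 0.005 m) and (horizontal distance between keeper3 and full1 below 0.008 m or horizontal distance between keeper3 and full2 below 0.008 m or horizontal distance between keeper3 and full3 below 0.008 m)))); the robot touches nothing.
It fails at once if the angle grinder is moved by more than 30 mm (distance of grinder from where it was at the start of the episode above 0.03 m).
It fails at once if the spray can is moved by more than 30 mm (distance of spray_can from where it was at the start of the episode above 0.03 m).
It fails at once if the welding magnet is moved by more than 30 mm (distance of magnet from where it was at the start of the episode above 0.03 m).
Of empty1, empty2, empty3 only 2 to 3 are there at a start; the rules pass over those that are not, and their reading is None.
Of full1, full2, full3 only 2 to 3 are there at a start; the rules pass over those that are not, and their reading is None.
At some moment in a run one of full1, full2, full3 may be knocked a few centimetres aside while the robot is not near it.
It also fails if it takes over 210 s, if anything falls off the work surface, if the arm or the gripper's body presses on something with over 40 N, if the wrist force passes 120 N, or if a joint passes its speed limit or range.

## Working session

There is one attempt and no reset: what is moved stays moved. The work goes in short steps, each a Python script; the robot and the scene stay as the last script left them, time stands still between calls to the robot, and variables do not carry over. Pictures are saved under pics/ and viewed, at most 14 in all, crops included, and the job is handed in when it is done.

```bash
ls; mkdir -p pics
python3 - <<'E'
from plant import *
import cv2, numpy as np
for n in ("side","top","wrist"):
    p=camera_params(n); print(n,p)
    im,d=grab_frame(n); np.savez(f"f0_{n}.npz",im=im,d=d)
    cv2.imwrite(f"pics/a_{n}.png",im[...,::-1])
    print((d>0).mean(), d[d>0].min(), d.max())
print(get_time(),get_tool_pos(),get_orientation(),tip_reach if not callable(tip_reach) else tip_reach())
E
```

```text
pics
side {'fov_y': 47.223394310817085, 'cx': 259.55747405222587, 'cy': 192.54672327678955, 'cam_to_world': array([[ 0.951068  , -0.17515856,  0.25453711,  0.29209665],
       [-0.30879619, -0.56736531,  0.76337508, -0.95737934],
       [ 0.01070385, -0.8046217 , -0.59369129,  0.80311806],
       [ 0.        ,  0.        ,  0.        ,  1.        ]])}
0.9958699544270834 0.8438323 3.8146112
top {'fov_y': 53.47798371396034, 'cx': 260.50705504504054, 'cy': 193.9042504119228, 'cam_to_world': array([[-0.01544198, -0.98248909,  0.1856791 ,  0.42624454],
       [-0.99980928,  0.01739279,  0.00888193, -0.02711714],
       [-0.01195588, -0.18550653, -0.98257029,  1.01843622],
       [ 0.        ,  0.        ,  0.        ,  1.        ]])}
0.9960276285807291 0.867437 1.950438
wrist {'fov_y': 63.12923271206189, 'cx': 255.12318393575518, 'cy': 192.32748323362796, 'mount': array([[-2.55465718e-04, -9.64892732e-01, -2.62644152e-01,
         6.61200736e-02],
       [ 9.99999765e-01, -4.13558801e-04,  5.46649231e-04,
        -5.06911262e-04],
       [-6.36076671e-04, -2.62643950e-01,  9.64892611e-01,
        -1.26073863e-01],
       [ 0.00000000e+00,  0.00000000e+00,  0.00000000e+00,
         1.00000000e+00]])}
0.996124267578125 0.053480264 1.2847241
0.15 [0.24329673 0.54820285 0.24771358] [-3.14061735e+00 -2.15060348e-04  2.72378391e+00] 0.017
```

View pics/a_top.png

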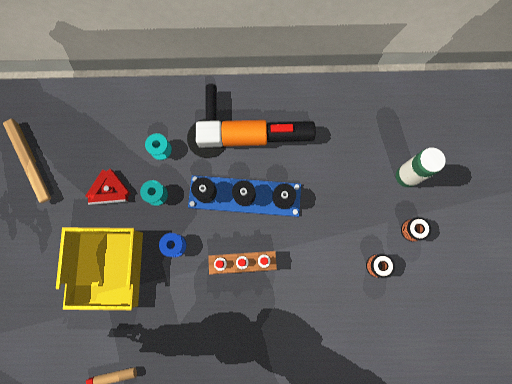

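View pics/a_side.png

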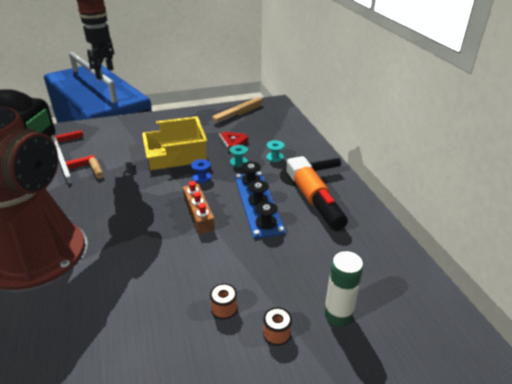

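Top view shows three empties on the rack at (203,188), (243,191), (284,195), three keepers at (220,264), (242,263), (264,261), two fulls at (419,229) and (383,266), and the bin around (98,268). The side view agrees. The blue and turquoise bobbins are decoys. Next I'll measure these with depth from both cameras.

```bash
cat > h.py <<'E'
from plant import *
import numpy as np, cv2
from scipy.optimize import least_squares
R0=np.pi
def cloud(n,im=None,d=None):
    p=camera_params(n)
    if 'mount' in p:
        from scipy.spatial.transform import Rotation as R
        T=np.eye(4);T[:3,:3]=R.from_euler('xyz',get_orientation()).as_matrix();T[:3,3]=get_tool_pos();T=T@p['mount']
    else: T=p['cam_to_world']
    if im is None: im,d=grab_frame(n)
    h,w=d.shape;f=h/2/np.tan(np.radians(p['fov_y'])/2)
    v,u=np.mgrid[:h,:w]
    P=np.stack([(u-p['cx'])/f*d,(v-p['cy'])/f*d,d],-1)@T[:3,:3].T+T[:3,3]
    P[d<=0]=np.nan
    return im,P
def near(P,xy,r,z0,z1):
    m=(np.hypot(P[...,0]-xy[0],P[...,1]-xy[1])<r)&(P[...,2]>z0)&(P[...,2]<z1)
    return m
def disc(P,xy,R,z0,z1):
    """centre of a flat disc: min enclosing circle and mean of its points, median height"""
    m=near(P,xy,R,z0,z1);Q=P[m]
    c,r=cv2.minEnclosingCircle(Q[:,:2].astype(np.float32))
    return np.round([*c,r,np.median(Q[:,2]),len(Q)],4)
E
python3 - <<'E'
from h import *
C={}
for n in("top","side"):
    z=np.load(f"f0_{n}.npz");C[n]=cloud(n,z['im'],z['d'])
im,P=C['top']
px=dict(e1=(203,188),e2=(243,191),e3=(284,195),k1=(220,264),k2=(242,263),k3=(264,261),fa=(419,229),fb=(383,266),can=(432,160))
c0={}
for k,(u,v) in px.items():
    q=P[v-3:v+4,u-3:u+4].reshape(-1,3);c0[k]=np.nanmedian(q,0)
    zr={'e':(.055,.068),'k':(.06,.09),'f':(.04,.06),'c':(.15,.19)}[k[0]]
    print(k,c0[k].round(4),*[ (n,disc(C[n][1],c0[k],.045 if k[0]!='k' else .025,*zr)) for n in C])
# bench check
for n in C:
    Q=C[n][1]; m=near(Q,(.45,-.1),.05,-.02,.02); print(n,'bench',np.median(Q[m][:,2]))
# colour boxes
for n in C:
    im,Q=C[n];hsv=cv2.cvtColor(im,cv2.COLOR_RGB2HSV)
    def rect(h0,h1,z0,z1,nm):
        m=(hsv[...,0]>=h0)&(hsv[...,0]<=h1)&(hsv[...,1]>120)&(hsv[...,2]>60)&(Q[...,2]>z0)&(Q[...,2]<z1)&(Q[...,0]<.75)&(Q[...,0]>.15)
        _,l,s,_=cv2.connectedComponentsWithStats(m.astype(np.uint8));i=1+np.argmax(s[1:,4])
        q=Q[l==i];print(n,nm,cv2.minAreaRect((q[:,:2]*1000).astype(np.float32)),np.median(q[:,2]))
    rect(24,34,.075,.095,'binrim'); rect(105,125,.003,.015,'plate'); rect(5,20,.04,.05,'block')
E
```

```text
e1 [0.6256 0.1283 0.0672] ('top', array([6.251e-01, 1.302e-01, 3.010e-02, 6.520e-02, 3.440e+02])) ('side', array([6.220e-01, 1.289e-01, 3.200e-02, 6.550e-02, 1.620e+02]))
e2 [0.6166 0.0262 0.0678] ('top', array([6.15e-01, 2.51e-02, 3.00e-02, 6.56e-02, 3.61e+02])) ('side', array([6.142e-01, 2.360e-02, 3.200e-02, 6.530e-02, 1.940e+02]))
e3 [ 0.6029 -0.0788  0.0668] ('top', array([ 6.053e-01, -7.850e-02,  3.000e-02,  6.550e-02,  3.550e+02])) ('side', array([ 6.025e-01, -7.980e-02,  3.210e-02,  6.560e-02,  2.320e+02]))
k1 [0.4324 0.0832 0.0718] ('top', array([4.341e-01, 8.610e-02, 1.000e-02, 7.200e-02, 5.600e+01])) ('side', array([4.345e-01, 8.500e-02, 1.260e-02, 7.040e-02, 4.500e+01]))
k2 [0.434  0.0293 0.0718] ('top', array([4.372e-01, 3.120e-02, 9.900e-03, 7.210e-02, 5.400e+01])) ('side', array([4.366e-01, 2.720e-02, 1.090e-02, 7.090e-02, 4.900e+01]))
k3 [ 0.4379 -0.0245  0.0726] ('top', array([ 4.398e-01, -2.390e-02,  9.700e-03,  7.310e-02,  5.100e+01])) ('side', array([ 4.392e-01, -2.510e-02,  1.250e-02,  7.050e-02,  5.100e+01]))
fa [ 0.5143 -0.4293  0.0255] ('top', array([ 5.145e-0
[... 660 characters left out ...]
89.08436584472656) 0.08427301869743431
top plate ((614.6307983398438, 25.86467742919922), (299.9078369140625, 90.09427642822266), 84.36945343017578) 0.009695860875318818
top block ((436.8559265136719, 30.746334075927734), (45.049224853515625, 168.61395263671875), 2.9947738647460938) 0.04468873039635357
side binrim ((452.69769287109375, 385.62115478515625), (188.69061279296875, 146.39193725585938), 88.2516860961914) 0.08283772162259628
side plate ((613.788330078125, 21.222442626953125), (299.897216796875, 91.32415771484375), 84.43714904785156) 0.009518428187742567
side block ((433.5711975097656, 28.4503173828125), (45.764442443847656, 173.8839874267578), 4.756844997406006) 0.04447332944936716
```

All heights and diameters match the text, so I'll start. First, two wrist views half a turn apart give me the wrist camera's bias, and then I clear the empties.

```bash
cat >> h.py <<'E'
RY=np.radians(84.6); RC=np.array([.6145,.0255]); RD=np.array([.0948,.9955])
def down(y): return [np.pi,0,y]
def wlook(xy,yaw,z,R,z0,z1,save=None):
    goto([xy[0],xy[1],z],down(yaw)); hold(.3)
    im,P=cloud("wrist")
    if save: cv2.imwrite(save,cv2.cvtColor(im,cv2.COLOR_RGB2BGR))
    return disc(P,xy,R,z0,z1)
E
python3 - <<'E'
from h import *
for i,y in enumerate((RY,RY-np.pi)):
    print(wlook(RC,y,.22,.045,.055,.0685,f'pics/w{i}.png'),get_time())
    print(get_tool_pos(),get_orientation())
E
```

```text
[6.140e-01 2.590e-02 3.000e-02 6.640e-02 2.919e+03] 2.7917
[0.61450343 0.02577691 0.220039  ] [ 3.14152789e+00 -2.02401000e-05  1.47700738e+00]
[6.133e-01 2.620e-02 3.010e-02 6.650e-02 2.911e+03] 5.7917
[0.61451949 0.02551752 0.2200017 ] [-3.14154681e+00 -3.16500109e-06 -1.66507886e+00]
```

```bash
cat >> h.py <<'E'
BIN=np.array([.4236,.386])
E
python3 - <<'E'
from h import *
slots=[(55,-18),(-55,-18),(0,18)]
for (dx,dy),e in zip(slots,[(.6245,.130),(.6137,.026),(.6045,-.0785)]):
    goto([*e,.13],down(RY)); gripper_open()
    servo_line([*e,.050],velocity=.12); close(30)
    w=get_grip_width(); servo_line([*e,.145],velocity=.15)
    w2=get_grip_width(); print(w,w2,get_time())
    if w2<.055: print('lost'); break
    b=BIN+np.array([dx,dy])/1000
    goto([*b,.19],down(np.pi)); servo_line([*b,.055],velocity=.2); gripper_open(); servo_line([*b,.19],velocity=.25)
    print(get_time(),get_wrist_force())
goto([.5,.12,.3],down(RY))
im,P=cloud('top');cv2.imwrite('pics/b.png',im[...,::-1])
E
```

```text
0.05744638983166895 0.05716918792285026 10.7667
13.8083 [ 0.6694619   0.05809722 -0.00281092]
0.05737292358040935 0.05763763314795233 17.3917
20.8667 [ 0.54277458  0.22663661 -0.26725669]
0.057572961346321054 0.05783865915945912 24.9167
28.7 [-0.48522724 -0.44308297 -0.80854117]
```

View pics/b.png

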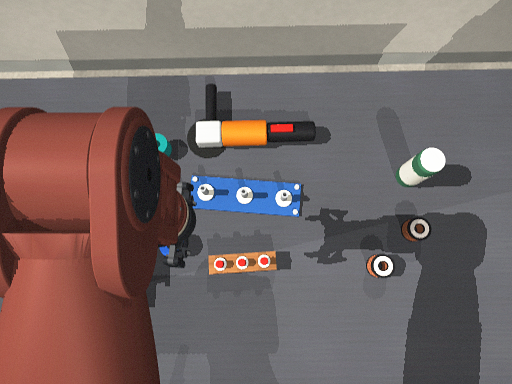

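The rack is clear and both fulls are where they were, at (419,229) and (383,266). I'll measure the two end spindles with the wrist camera, then fetch the first full.

```bash
cat >> h.py <<'E'
def full(f,s):
    """measure full near f, put it on the spindle at s; returns TCP z reached"""
    m=wlook(f,RY,.2,.05,.044,.056); print('full',m)
    if abs(m[2]-.03)>.0015 or abs(m[3]-.05)>.003: return None
    c=m[:2]; 
    servo_line([*c,.09],velocity=.2); servo_line([*c,.028],velocity=.1); close(70)
    w=get_grip_width(); servo_line([*c,.15],velocity=.2); print('w',w,get_grip_width(),get_wrist_force())
    if get_grip_width()<.055: return None
    goto([*s,.15],down(RY)); hold(.3); servo_line([*s,.106],velocity=.1)
    t=servo_line([*s,.0445],velocity=.05,until_force=8); z=get_tool_pos()[2]; print('touch',t,z,get_wrist_force())
    return z
E
python3 - <<'E'
from h import *
S=[]
for k in(-1,1):
    s=RC+k*.105*RD; m=wlook(s,RY,.2,.03,.063,.075); print('spindle',m,s); S.append(m[:2])
np.save('S.npy',S)
z=None
if all(abs(np.linalg.norm(S[1]-S[0])-.21)<.002 for _ in [0]): z=full((.423,-.3195),S[0])
if z and z<.049:
    gripper_open(); servo_line([*S[0],.15],velocity=.2); 
print(get_time())
goto([.45,-.2,.25],down(RY))
im,P=cloud('top'); print(disc(P,S[0],.045,.06,.068),disc(P,(.514,-.419),.05,.044,.056))
E
```

```text
spindle [ 6.04e-01 -7.85e-02  8.90e-03  7.03e-02  2.84e+02] [ 0.604546  -0.0790275]
spindle [6.241e-01 1.304e-01 9.100e-03 7.030e-02 2.900e+02] [0.624454  0.1300275]
full [ 4.225e-01 -3.198e-01  3.000e-02  5.070e-02  2.891e+03]
w 0.05806375102249326 0.057640037500239785 [ 0.38690072  0.14145073 -3.77691459]
touch True 0.04523447610741605 [-1.1176969  -0.98232453  4.72566838]
41.4917
[ 6.052e-01 -7.800e-02  2.990e-02  6.580e-02  3.430e+02] [ 0.  0.  0. nan  0.]
  return _methods._mean(a, axis=axis, dtype=dtype,
  ret = ret.dtype.type(ret / rcount)
```

The first full is seated. The second doesn't show from the top camera, so it is either hidden by the arm or has been knocked. I'll look again from both cameras with the arm clear.

Run:
```python
from h import *
goto([.5,.2,.3],down(RY))
for n in('top','side'):
    im,P=cloud(n); cv2.imwrite(f'pics/c_{n}.png',im[...,::-1]); m=near(P,(.5,-.4),.13,.044,.056); print(n,np.median(P[m],0),m.sum(), disc(P,np.median(P[m],0),.05,.044,.056))
```

```text
top [ 0.51448929 -0.41761255  0.04990839] 397 [ 5.163e-01 -4.184e-01  3.080e-02  4.990e-02  3.970e+02]
side [ 0.51327969 -0.42180007  0.05027377] 503 [ 5.140e-01 -4.192e-01  3.120e-02  5.030e-02  5.020e+02]
```

View pics/c_top.png

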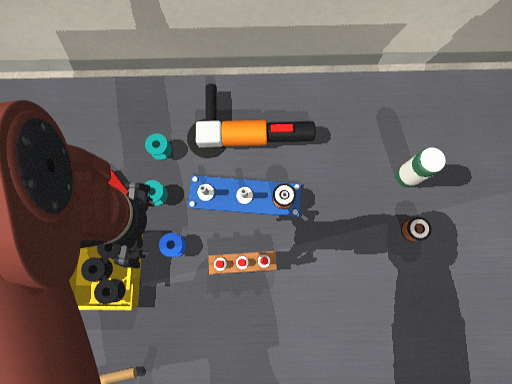

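It was only hidden: the full still stands at (419,229), and the seated one is at (284,195). Empties are visible in the bin around (95,268) and (108,291). Now the second full.

Run:
```python
from h import *
S=np.load('S.npy')
z=full((.514,-.4187),S[1])
if z and z<.049:
    gripper_open(); servo_line([*S[1],.15],velocity=.2)
print(get_time())
for k in((.434,.086),(.4398,-.0245)):
    print('keeper',wlook(k,RY,.2,.025,.066,.08))
for s in S: print('bob',wlook(s,RY,.2,.045,.06,.0685),'spindle',disc(cloud('wrist')[1],s,.012,.0688,.076))
print(get_time())
```

```text
full [ 5.140e-01 -4.185e-01  3.020e-02  5.080e-02  2.893e+03]
w 0.05945326266931743 0.058965663054465205 [ 0.95048032  0.2766492  -5.6005056 ]
touch True 0.04554793535409275 [-0.32147093  0.06517975  4.88932618]
54.325
keeper [4.332e-01 8.630e-02 1.010e-02 7.320e-02 4.410e+02]
keeper [ 4.387e-01 -2.330e-02  1.010e-02  7.320e-02  4.390e+02]
bob [ 6.041e-01 -7.800e-02  3.020e-02  6.670e-02  3.264e+03] spindle [ 6.039e-01 -7.870e-02  9.100e-03  7.040e-02  2.420e+02]
bob [6.240e-01 1.309e-01 3.010e-02 6.670e-02 3.290e+03] spindle [6.241e-01 1.302e-01 9.100e-03 7.050e-02 2.470e+02]
58.7833
```

Both fulls are seated, with tops at 0.0667 m. Keepers next.

```bash
cat >> h.py <<'E'
def keeper(c,s):
    goto([*c,.13],down(RY)); hold(.2); servo_line([*c,.069],velocity=.1); close(40)
    servo_line([*c,.150],velocity=.12); print('w',get_grip_width())
    if get_grip_width()<.015: return None
    goto([*s,.150],down(RY)); hold(.4)
    t=servo_line([*s,.0935],velocity=.04,until_force=4); z=get_tool_pos()[2]; print('touch',t,z,get_wrist_force())
    return z
E
python3 - <<'E'
from h import *
S=np.load('S.npy')
for c,s in(((.4387,-.0234),S[0]),((.4332,.0863),S[1])):
    s=s+[-.0001,-.0001]
    z=keeper(c,s)
    if z is None or z>.1: break
    gripper_open(); servo_line([*s,.2],velocity=.15); hold(.2)
    P=cloud('wrist')[1]
    print('knob',disc(P,s,.015,.088,.12),'collar',disc(P,s,.022,.0715,.078),get_time())
E
```

```text
w 0.018511031306120043
touch True 0.09436257984284836 [ 0.06319371 -0.37147046  5.74148222]
knob [ 6.041e-01 -7.870e-02  1.000e-02  9.820e-02  5.620e+02] collar [ 6.041e-01 -7.880e-02  1.590e-02  7.440e-02  5.090e+02] 66.425
w 0.0183827976852221
touch True 0.0943541625764427 [-0.93164276  0.40907863  4.53802621]
knob [6.243e-01 1.304e-01 1.000e-02 9.820e-02 5.640e+02] collar [6.243e-01 1.303e-01 1.590e-02 7.450e-02 5.010e+02] 74.1333
```

Both keepers are home, with collar tops at 0.074 m and knob tops at 0.098 m. I'll move clear and do a final check of the bin and the scene.

Run:
```python
from h import *
goto([.40,-.35,.3],down(RY)); hold(.5)
im,P=cloud('top'); cv2.imwrite('pics/d.png',im[...,::-1])
g=cv2.cvtColor(im,cv2.COLOR_RGB2GRAY)
q=P[(abs(P[...,0]-BIN[0])<.088)&(abs(P[...,1]-BIN[1])<.078)&(g<60)]; print('bin dark pts z',np.nanpercentile(q[:,2],[5,50,95]),len(q))
```

```text
bin dark pts z [0.00566835 0.05218528 0.05582235] 1760
```

View pics/d.png

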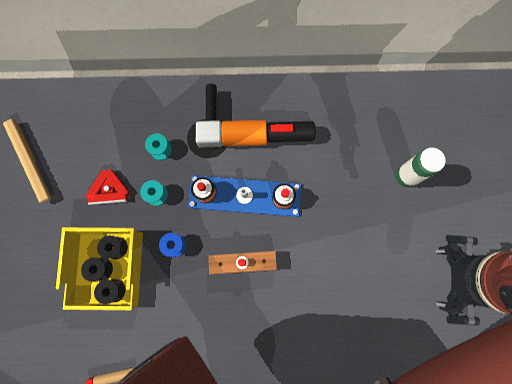

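The three empties stand flat in the bin at (111,247), (95,268) and (108,291). Both fulls are pinned at (203,188) and (284,195). The spare keeper is in the block at (242,263), and the grinder, can and magnet haven't moved.

```bash
python3 -c "
from plant import *
print(get_time()); print(job_done())"
```

```text
76.6333
the job is handed in; nothing more can be done
None
```

The job is handed in at about 77 s: all three empties are in the scrap bin, both full bobbins are seated and pinned on the two end spindles, the spare keeper is still in its block, and the grinder, spray can and magnet were not moved.

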